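# Hang the air screwdriver on the snap hook and tug-test it

## Task

Put the air screwdriver away on the tool stand: hang it by its wire bail on the stand's snap hook, pressing the bail in past the sprung gate until it lies in the bottom of the hook and the gate has snapped shut behind it. Then, before you let go, give it a gentle steady pull straight down, level, about one kilogram's worth for half a second, to prove that the hook has it, and let go so that it hangs still. Never load the hook with more than two kilograms, and leave the other things on the bench alone.

Things in the scene. Friction and masses are not known exactly. Their poses are not given: they have to be found in the camera images.
- driver: Straight air screwdriver, 298 long, 0.28 to 0.40 kg, lying on the bench. Origin: on its underside below mid-length; +y along the tool to the thin bit, which ends at y +149 (hose fitting at y -149); z up as it lies. Tool axis at z 19. Teal rubber sleeve 37 wide from y -58 to +50, a flat lever 9 wide on top up to z 45. It balances under the bail, so it hangs level.
- bail_seat (a point): Underside of the top of the wire bail, at (0, 38, 105) in the screwdriver's frame; it comes to lie in the bowl of the hook. The bail is a rigid upright loop of round wire 6 thick in the tool's x-z plane, clamped on at y 38: a hook enters it along y. Opening 35 wide, rounded at the top, and 65 high, from z 40 to 105.
- sleeve_grip (a point): On the tool's axis in the rear of the sleeve, at (0, -40, 19) in the screwdriver's frame: grasp here across the 37 wide sleeve, 78 behind the bail, and the gripper stays clear of the hook and its arm when the bit points away from the robot.
- stand: Fixed steel tool stand: round foot of radius 58, post of radius 11, 310 high; at height 287 an arm of radius 7.5 runs towards the stand's -x (the robot's side) to a clamp block (22x20x26) that carries the snap hook, which lies in the stand's x-z plane and opens upward. Origin: on the bench under the post; z up.
- hook_mid (a point): Mean place of the bottom of the hook's bowl (top of its 8 thick wire), at (-130, 0, 217) in the stand's frame, axes as the stand's. The shank is clamped in the arm at a height that differs from time to time: the true bottom is up to 9 higher or lower and is not measured. From that bottom: nose at x -23 to -12, top 31 up; shank at x 12 to 20; bowl of inner radius 12.
- gate (a joint): Spring gate of the hook, 5 thick, 29 long: hinged on the shank 44 above the bowl's bottom, free end on the inside of the nose 26 above it. 0 = shut, grows as the bail pushes it inward and down, 0.95 = stop. It takes 5 to 8 N, more than the tool's weight; it snaps shut over a bail seat lower than 8, let down at x -6 to +3. The bowl below is rigid.
- caster_near: black suitcase corner with twin wheels, 134x102x107, right of the stand; loose, to be left alone
- screwdriver: cross-head screwdriver with green handle, 215 long, on the left; loose, to be left alone
- tape_measure: pocket tape measure, 79x34x58, on the left; loose, to be left alone
- hex_key: hex key, 88x33x7, beside the wooden toggle-clamp jig; loose, to be left alone

How it is judged (in metres and radians):
On the way, in this order (a step that is already met when the one before it is completed fails the run):
1. the bail presses the gate open (value of joint gate above 0.15 rad and contact force between driver and stand above 1 N and distance between bail_seat and hook_mid below 0.05 m), for 0.02 s.
2. the bail lies in the bowl of the hook under the shut gate, and the screwdriver, still in the fingers and held roughly level, is pulled down so that the hook carries 9 to 17 N, for 0.4 s (value of joint gate below 0.1 rad and z of bail_seat in the frame of hook_mid between -0.013 and 0.015 m and x of bail_seat in the frame of hook_mid between -0.009 and 0.009 m and angle between driver's own z axis and vertical below 0.15 rad and contact force between driver and the fingers above 2 N and contact force between driver and stand between 9 and 17 N), for 0.4 s.
At the end, for the whole second after the job is handed in: The bail lies in the bowl of the hook (within 9 mm of its middle along the hook, at the height the hook was set to), the gate is shut (under 0.1 rad), and the screwdriver hangs free from the hook, level to 0.4 rad and still (under 0.04 m/s), let go by the robot (value of joint gate below 0.1 rad and z of bail_seat in the frame of hook_mid between -0.013 and 0.015 m and x of bail_seat in the frame of hook_mid between -0.009 and 0.009 m and contact force between driver and stand above 1.5 N and linear speed of driver below 0.04 m/s and angle between driver's own z axis and vertical below 0.4 rad); the robot touches nothing.
It fails at once if the screwdriver strains the stand or its hook with more than 20 N (contact force between driver and stand above 20 N).
It fails at once if the robot pushes the stand or its gate itself (contact force between the arm and stand above 5 N).
It fails at once if another thing on the bench is moved by more than 30 mm (distance of any of caster_near, screwdriver, tape_measure, hex_key from where it was at the start of the episode above 0.03 m).
It also fails if it takes over 58 s, if anything falls off the work surface, if the arm or the gripper's body presses on something with over 40 N, if the wrist force passes 120 N, or if a joint passes its speed limit or range.

## Robot

A 6-joint arm with a two-finger parallel gripper is mounted at the origin on a cart in front of the work surface, level with it; the furniture and walls round the work are solid. World frame = base frame: x ahead of the robot, y to its left, z up, the work surface at z = 0. Lengths are in mm, angles in degrees, forces in N, time in s.
With the tool pointing down it reaches from about 300 to 875 mm from the base axis. Payload 6.4 kg.
Tool frame: the origin (TCP) lies between the finger pads; the fingertips stand 25 mm ahead of it and the grasp point (between the pads) lies 6 mm ahead of it (robot.tcp_to_tips is the x of the fingertips in the tool frame, in mm); x points along the fingers, z is the direction in which the jaws open and shut, and the axes are right-handed (so a half turn about x gives the same grasp; the last joint's range is limited). The gripper opens to 85 mm and grips with 20 to 120 N. Pads are 22 mm wide; open, the fingers measure 114 mm over their backs; the gripper's body (76 mm by 85 mm) begins 54 mm behind the grasp point. The pads swing forward as they close: fully open they stand 13 mm farther back than shut.
Start: joints at [58.138, 10.359, 92.074, -0, 77.567, -11.82], TCP at [197.047, 540.198, 256.288] pointing down, gripper open.
Joint ranges: [-171.53, 171.53], [-51.25, 118.39], [17.06, 147.69], [-65.23, 245.23], [0, 150.52], [-178.68, 178.68]. Speed limits (degrees/s): [147.25, 147.25, 172.46, 180, 180, 180].

## Interface

Orientations are given as [roll, pitch, yaw] about the fixed x, y, z axes, in that order (R = Rz(yaw) Ry(pitch) Rx(roll)).
In Python, from station import sensors, viewer, sign_off, robot gives the robot as it stands. The module is installed in compiled form; this text tells all that it offers.
- The arm moves only by the tool carry_out, never from a script. Its argument "steps" is a list of rows, each an object of numbers: "tx", "ty", "tz": the shift along the tool's x, y, z in cm; "wx", "wy", "wz": the turn, a rotation vector about the tool's x, y, z in degrees; "hand": the gripper's target within -1 to 1 (fully open at 1, half-way at 0, shut at -1). In form: [{"tx": .., "ty": .., "tz": .., "wx": .., "wy": .., "wz": .., "hand": ..}, ...]. A call has 1 to 5 rows; each row is the pose to reach, as a shift and turn from the pose commanded when the call began, along the tool's axes at that moment; what a row does not reach only later rows make up. A row lasts 1/8 s, in which the tool goes at most 62.5 mm and 10.7 degrees, less where a joint would pass 70% of its speed; a pose out of reach is approached as far as the arm can. A call with a gripper value outside its range is refused whole. The fingers move at their own pace and stop on an object; the grip force is fixed at half the most. Time passes only in rows, so rows that repeat a pose let the fingers close. It gives the time, the measured TCP pose, the force and the opening at its end, in the units of the state.
- sensors.sense(): the state, without advancing time (a new reading comes with each control period).
- viewer.snapshot(name): name is "scene" or "top"; returns the picture (420x560x3 uint8, red, green, blue); there is no depth.
- viewer.calibration(name): a dict with "fx", "fy", "cx", "cy" (pixels), "k1" (the pictures are not rectified: a ray, as slopes to the right and down, at radius r is drawn at 1 + k1 r^2 times it, then the intrinsics apply), "rvec" (rotation vector, rad) and "tvec" (3), from world to camera coordinates, as OpenCV has them. Camera axes: x right, y down, z forward; pixel columns grow to the right and rows downward; lengths in mm; the calibration is good to about 2 mm. A picture is of the moment at which its call begins. calibration takes no time and is no camera call.
- sign_off(): hands the job in, once; it reports no verdict.
The state is a dict: "time_s": time; "joint_pos": joint angles; "qvel": joint speeds; "tau": joint torques, N m; "eef_pos": TCP position; "orientation": TCP orientation; "wrist_force": force on the tool from outside, world axes, zero at the start; "moment": the same for the moment, N m; "width": finger opening in mm.
Only numpy, scipy, OpenCV 4.12 (cv2) and the standard library are available. Lean on these libraries where they do the work, as an engineer would, in place of code of your own. Each camera call takes 0.05 s, during which the arm holds its last target. There are 200 camera calls.

## Working session

There is one attempt and no reset: what is moved stays moved. The work goes in short steps, Python scripts to look and compute and a tool call to move; the robot and the scene stay as the last step left them, time stands still between calls to the robot, and variables do not carry over. Pictures are saved under pics/ and viewed, about 8 in all and at most 12, crops included, and the job is handed in when it is done.

Besides the shell and the picture viewer there is one more tool, called after ">>>" in YAML: its name, and indented under it one key for each argument. carry_out: Moves the arm, as the interface text tells. Its arguments: {"type":"object","properties":{"steps":{"type":"array","items":{"type":"object","properties":{"tx":{"type":"number"},"ty":{"type":"number"},"tz":{"type":"number"},"wx":{"type":"number"},"wy":{"type":"number"},"wz":{"type":"number"},"hand":{"type":"number"}}}}},"required":["steps"]}

```bash
mkdir -p pics; cat > h.py <<'E'
import numpy as np,cv2
from scipy.spatial.transform import Rotation as R
from station import sensors,viewer,sign_off,robot
def snap(n,f,crop=None,s=1):
    im=viewer.snapshot(n)[:,:,::-1]
    if crop: x0,y0,x1,y1=crop; im=im[y0:y1,x0:x1]
    cv2.imwrite('pics/'+f,cv2.resize(im,None,fx=s,fy=s,interpolation=cv2.INTER_CUBIC))
def cal(n):
    c=viewer.calibration(n);K=np.array([[c['fx'],0,c['cx']],[0,c['fy'],c['cy']],[0,0,1.]])
    return K,np.array([c['k1'],0,0,0.]),np.array(c['rvec'],float),np.array(c['tvec'],float)
def proj(n,P):
    K,d,r,t=cal(n); return cv2.projectPoints(np.array(P,float).reshape(-1,1,3),r,t,K,d)[0][:,0]
def ray(n,uv):
    K,d,r,t=cal(n); p=cv2.undistortPointsIter(np.array(uv,float).reshape(-1,1,2),K,d,None,None,(3,50,1e-9))[:,0]
    M=cv2.Rodrigues(r)[0]; return -M.T@t,(np.c_[p,np.ones(len(p))])@M
def onz(n,uv,z):
    o,d=ray(n,uv); return o+d*((z-o[2])/d[:,2])[:,None]
def st():
    s=sensors.sense(); return {k:np.round(s[k],2) for k in('time_s','eef_pos','orientation','wrist_force','width','joint_pos')}
E
python3 -c "
from h import *
snap('scene','a.png',s=1.4);snap('top','b.png',s=1.4);print(st())
for n in('scene','top'):print(cal(n),ray(n,[[280,210]])[0])"
```

```text
{'time_s': np.float64(0.1), 'eef_pos': array([196.8 , 539.8 , 255.48]), 'orientation': array([ 168.61,   89.91, -121.44]), 'wrist_force': array([ 0.2 ,  0.32, -0.79]), 'width': np.float64(85.32), 'joint_pos': array([ 58.14,  10.4 ,  92.13,  -0.  ,  77.57, -11.82])}
(array([[461.52291058,   0.        , 278.15361783],
       [  0.        , 461.52291058, 213.26176028],
       [  0.        ,   0.        ,   1.        ]]), array([0.02407927, 0.        , 0.        , 0.        ]), array([ 2.16692789, -0.70411158,  0.35591278]), array([-377.31643378,  468.72236131,  863.81545318])) [  69.65272272 -516.61622951  914.60464134]
(array([[388.75910616,   0.        , 284.47885908],
       [  0.        , 388.75910616, 208.5583038 ],
       [  0.        ,   0.        ,   1.        ]]), array([-0.04600878,  0.        ,  0.        ,  0.        ]), array([ 2.0483247 , -2.18594572,  0.2211675 ]), array([ 205.79329808,  599.45830995, 1290.39705751])) [ 341.49875001  183.99796495 1384.32260169]
```

View pics/a.png

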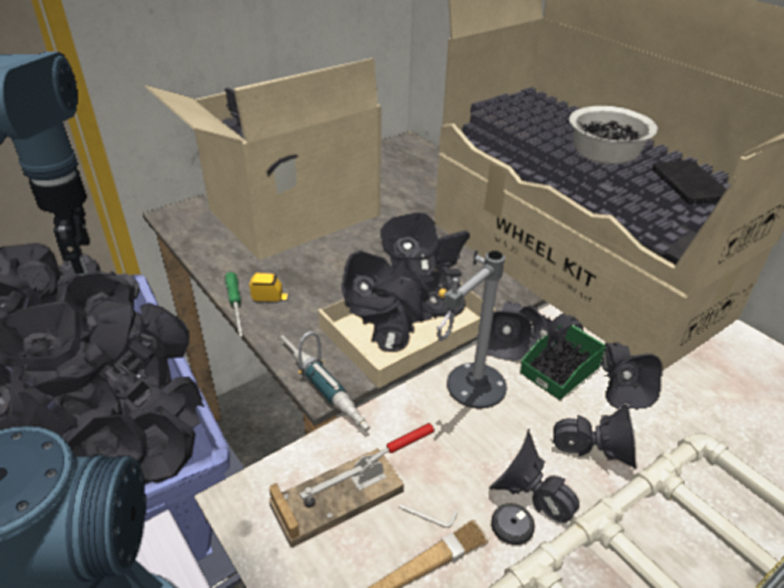

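View pics/b.png

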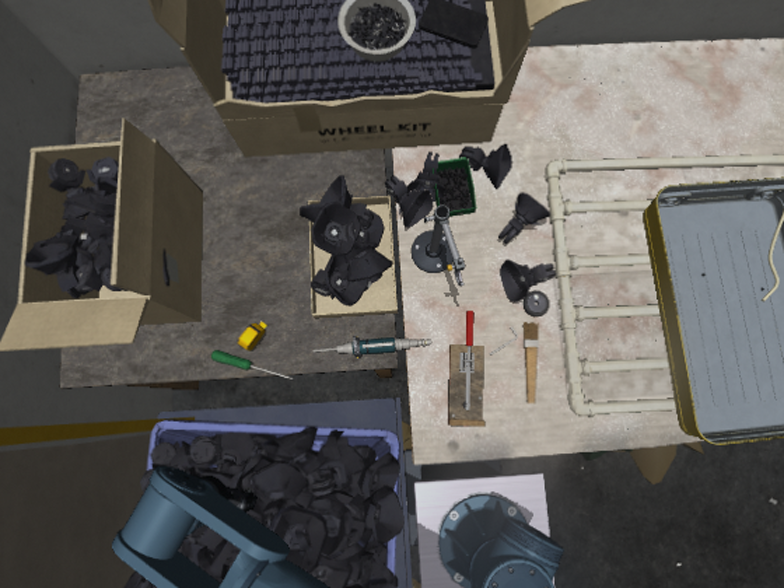

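The scene view shows the driver at about (283,338) to (368,430), with its bail near (308,350), and the stand foot at (476,385). In the top view the bit is at (314,351), the hose end at (430,343) and the stand foot at (435,252). I'll enlarge both areas next.

```bash
python3 -c "
from h import *
snap('scene','c.png',(190,160,370,315),4.4);snap('top','d.png',(210,135,350,265),4.6)"
```

```text
(no output)
```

View pics/c.png

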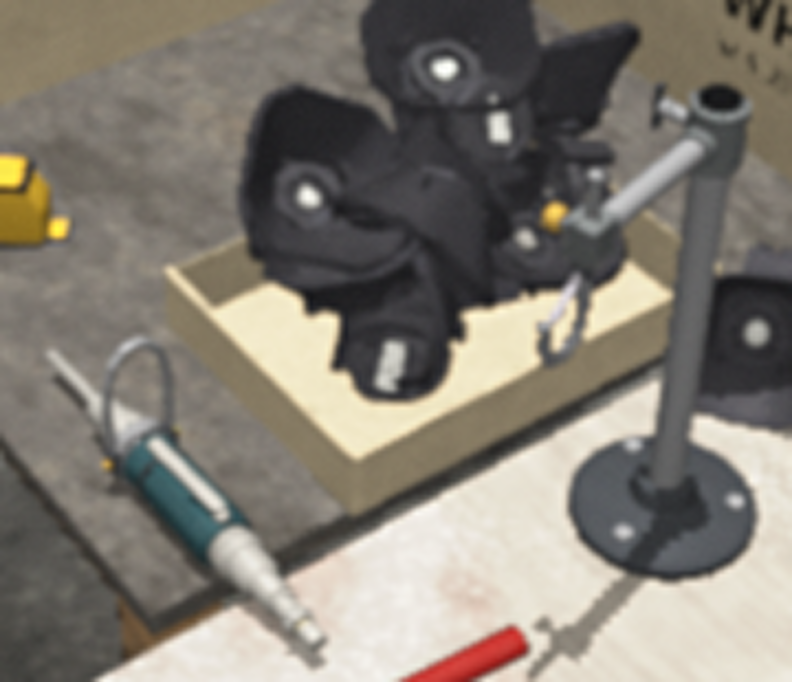

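View pics/d.png

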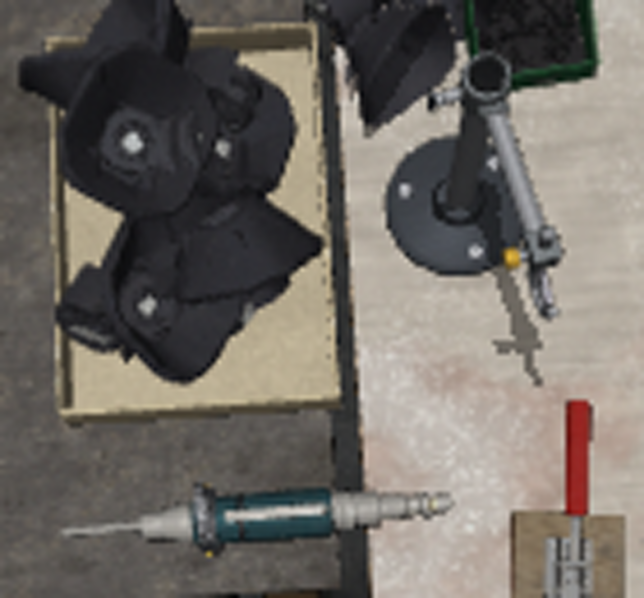

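```bash
cat > fit.py <<'E'
from h import *
from scipy.optimize import least_squares
def S(p): return (190+(p[0]+.5)/4.4-.5,160+(p[1]+.5)/4.4-.5)
def T(p): return (210+(p[0]+.5)/4.6-.5,135+(p[1]+.5)/4.6-.5)
def fit(obs,x0):
    def w(x,P):
        P=np.array(P,float); 
        if len(x)>3 and P[2]<=250 and P[0]<-100: P=P+[0,0,x[3]]
        return R.from_euler('z',x[2],degrees=True).apply(P)+[x[0],x[1],0]
    def f(x): return np.concatenate([proj(n,[w(x,P)])[0]-(S(p) if n=='scene' else T(p)) for n,p,P in obs])
    r=least_squares(f,x0,x_scale=[10,10,2,5][:len(x0)]); print(np.round(r.x,1)); print(np.round(r.fun.reshape(-1,2),1).tolist()); return r.x
D=[('scene',(52,352),(0,149,19)),('scene',(318,637),(0,-149,19)),('scene',(140,342),(0,38,109)),
   ('top',(66,534),(0,149,19)),('top',(451,502),(0,-149,19)),('top',(207,528),(0,38,60)),('top',(330,512),(0,-58,30))]
H=[('scene',(720,99),(0,0,310)),('scene',(662,505),(0,0,5)),('top',(486,75),(0,0,310)),('top',(455,205),(0,0,8)),
   ('top',(543,250),(-130,0,300)),('scene',(592,220),(-130,0,290)),('scene',(558,360),(-130,0,211))]
fit(D,[450,300,0]); fit(H,[600,100,0,0])
E
python3 fit.py
```

```text
[486.  241.6   1. ]
[[-0.3, 0.4], [0.5, 1.4], [-1.7, 0.3], [-0.8, -0.0], [0.0, -0.0], [-0.8, -2.5], [0.6, -0.4]]
[732.5  71.4  13.7  -1.1]
[[1.2, -2.0], [0.8, -1.6], [-1.0, -2.1], [-0.4, -1.6], [0.6, 2.0], [-3.7, 4.4], [1.4, 0.1]]
```

```bash
sed -i 's/(-130,0,300)/(-114,0,300)/;s/(-130,0,290)/(-114,0,290)/' fit.py
cat >> fit.py <<'E'
d=fit(D,[450,300,0]); s=fit(H,[600,100,0,0])
ov={}
for n,(x0,y0,x1,y1),k in(('scene',(190,160,370,315),4.4),('top',(210,135,350,265),4.6)):
    im=cv2.resize(viewer.snapshot(n)[y0:y1,x0:x1,::-1],None,fx=k,fy=k,interpolation=cv2.INTER_CUBIC)
    def pl(P,c,x):
        P=R.from_euler('z',x[2],degrees=True).apply(np.array(P,float))+[x[0],x[1],0]
        q=((proj(n,P)-[x0,y0]+.5)*k).astype(int); cv2.polylines(im,[q],False,c,1,cv2.LINE_AA)
    a=np.linspace(0,2*np.pi,40); h=np.linspace(0,np.pi,15)
    pl([(0,y,19) for y in(-149,149)],(0,0,255),d)
    pl([(-20.5,38,30)]+[(-20.5*np.cos(t),38,87.5+20.5*np.sin(t)) for t in h]+[(20.5,38,30)],(0,0,255),d)
    for y in(-58,50): pl([(18.5*np.cos(t),y,19+18.5*np.sin(t)) for t in a],(0,255,255),d)
    pl([(58*np.cos(t),58*np.sin(t),5) for t in a],(0,0,255),s); pl([(11*np.cos(t),11*np.sin(t),310) for t in a],(0,0,255),s)
    pl([(0,0,0),(0,0,287),(-114,0,287)],(0,255,0),s)
    z=217+s[3]
    pl([(-114,0,287)]+[(-130+16*np.cos(t),0,z+12-16*np.sin(t)) for t in h]+[(-147,0,z+31)],(255,0,255),s)
    ov[n]=im
cv2.imwrite('pics/e.png',cv2.resize(np.hstack([cv2.resize(ov['scene'],(700,600)),cv2.resize(ov['top'],(646,600))])[:,:],(800,357),interpolation=cv2.INTER_AREA)) if 0 else [cv2.imwrite(f'pics/e_{n}.png',ov[n]) for n in ov]
E
python3 fit.py
```

```text
[486.  241.6   1. ]
[[-0.3, 0.4], [0.5, 1.4], [-1.7, 0.3], [-0.8, -0.0], [0.0, -0.0], [-0.8, -2.5], [0.6, -0.4]]
[726.9  69.1  13.2   3.4]
[[0.1, -0.7], [-0.1, -0.2], [-0.0, -0.3], [0.4, -0.1], [-0.5, -1.2], [-1.0, 2.2], [-0.0, -0.0]]
[486.  241.6   1. ]
[[-0.3, 0.4], [0.5, 1.4], [-1.7, 0.3], [-0.8, -0.0], [0.0, -0.0], [-0.8, -2.5], [0.6, -0.4]]
[726.9  69.1  13.2   3.4]
[[0.1, -0.7], [-0.1, -0.2], [-0.0, -0.3], [0.4, -0.1], [-0.5, -1.2], [-1.0, 2.2], [-0.0, -0.0]]
```

View pics/e_scene.png

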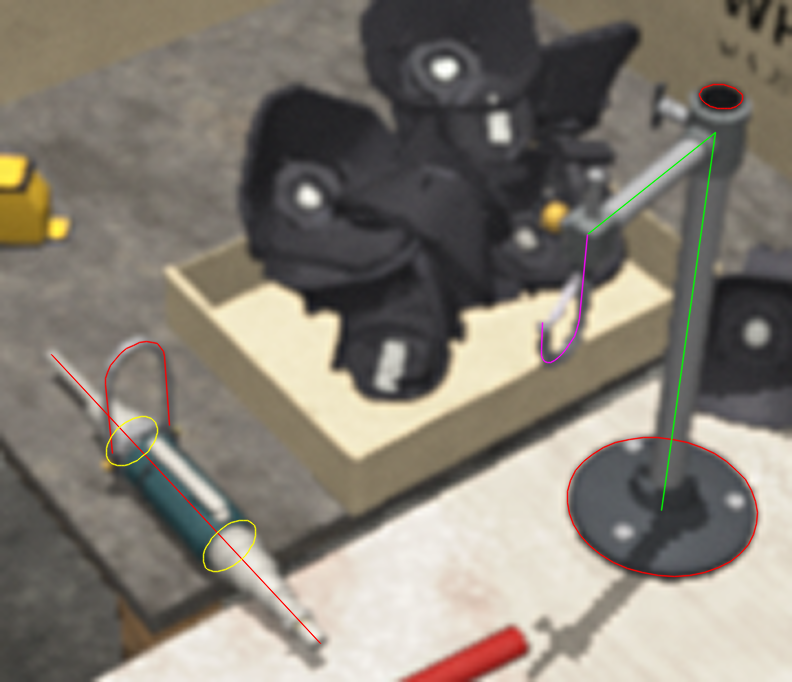

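View pics/e_top.png

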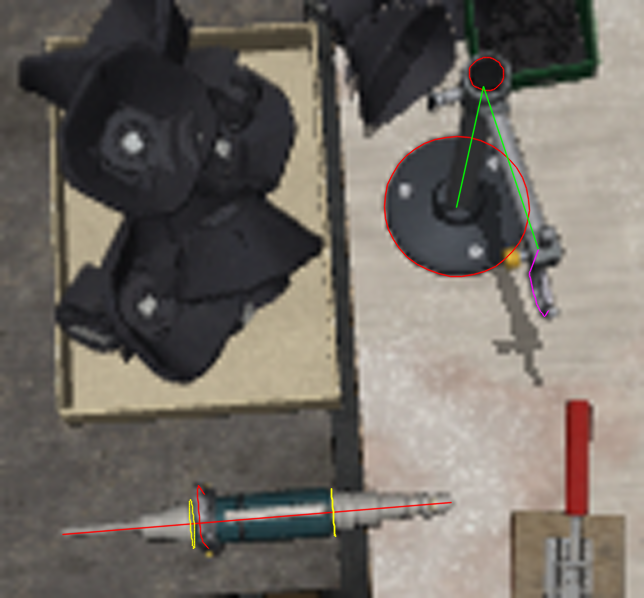

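The driver overlay matches. The stand overlay shows the arm and hook about 6 px right of the model in the top crop, so the hook is about 3 mm further to -y. I'll use a hook bottom of about (601, 36, 221) and a stand yaw of about 14.5.

```bash
cat >> h.py <<'E'
def plan(pos,yawz,ref=None):
    """target TCP pos, tool down, jaw axis (tool z) at heading yawz(deg), tool x down -> shift cm, rotvec deg"""
    s=sensors.sense(); p=np.array(s['eef_pos']); A=R.from_euler('xyz',s['orientation'],degrees=True)
    c,sn=np.cos(np.radians(yawz)),np.sin(np.radians(yawz)); x=np.array([0,0,-1.]);z=np.array([c,sn,0]);y=np.cross(z,x)
    B=R.from_matrix(np.c_[x,y,z])
    print('t cm',np.round(A.inv().apply(np.array(pos)-p)/10,2),'w deg',np.round((A.inv()*B).as_rotvec(degrees=True),1))
E
python3 -c "
from h import *
s=sensors.sense();print(np.round(R.from_euler('xyz',s['orientation'],degrees=True).as_matrix(),3))
T=lambda p:[210+p[0]/4.6,135+p[1]/4.6]
print(onz('top',[T((200,415)),T((330,400))],50).round())
for y in(1,181):plan((487,201.6,130),y)
"
```

```text
[[-0.    -0.939  0.343]
 [-0.001  0.343  0.939]
 [-1.     0.    -0.001]]
[[562. 278.  50.]
 [567. 179.  50.]]
t cm [ 12.61 -38.85 -21.85] w deg [69. -0.  0.]
t cm [ 12.61 -38.85 -21.85] w deg [-111.   -0.   -0.]
```

>>> carry_out:
  steps:
    - {"tx":1,"ty":-38.8,"tz":-21.8,"wx":69,"hand":0.4}
    - {"tx":1,"ty":-38.8,"tz":-21.8,"wx":69,"hand":0.4}
    - {"tx":1,"ty":-38.8,"tz":-21.8,"wx":69,"hand":0.4}
    - {"tx":1,"ty":-38.8,"tz":-21.8,"wx":69,"hand":0.4}
    - {"tx":1,"ty":-38.8,"tz":-21.8,"wx":69,"hand":0.4}

```text
invalid input
```

```bash
python3 -c "
from h import *
print(st());plan((487,201.6,140),1)"
```

```text
{'time_s': np.float64(0.3), 'eef_pos': array([196.95, 540.04, 255.98]), 'orientation': array([ 166.86,   89.96, -123.18]), 'wrist_force': array([-1.06,  0.46,  0.44]), 'width': np.float64(85.34), 'joint_pos': array([ 58.14,  10.37,  92.09,   0.  ,  77.57, -11.82])}
t cm [ 11.61 -38.85 -21.85] w deg [69. -0.  0.]
```

>>> carry_out:
  steps:
    - {"tx":1,"ty":-38.8,"tz":-21.8,"wx":69,"wy":0,"wz":0,"hand":0.4}
    - {"tx":1,"ty":-38.8,"tz":-21.8,"wx":69,"wy":0,"wz":0,"hand":0.4}
    - {"tx":1,"ty":-38.8,"tz":-21.8,"wx":69,"wy":0,"wz":0,"hand":0.4}
    - {"tx":1,"ty":-38.8,"tz":-21.8,"wx":69,"wy":0,"wz":0,"hand":0.4}
    - {"tx":1,"ty":-38.8,"tz":-21.8,"wx":69,"wy":0,"wz":0,"hand":0.4}

```text
time_s: 0.92
eef_pos: [401.5, 301.5, 249.5]
orientation: [12.9, 90.0, 28.8]
wrist_force: [0.7, 0.1, -0.3]
width: 60.3
```

```bash
python3 -c "
from h import *
print(st());plan((487,201.6,140),1)"
```

```text
{'time_s': np.float64(0.92), 'eef_pos': array([401.53, 301.47, 249.47]), 'orientation': array([12.94, 89.96, 28.83]), 'wrist_force': array([ 0.69,  0.13, -0.3 ]), 'width': np.float64(60.32), 'joint_pos': array([ 23.33,   1.26, 102.82,   0.  ,  75.87,   7.43])}
t cm [ 10.95 -11.95   5.48] w deg [14.9  0.  -0. ]
```

>>> carry_out:
  steps:
    - {"tx":10.5,"ty":-11.9,"tz":5.5,"wx":14.9,"wy":0,"wz":0,"hand":0.4}
    - {"tx":10.5,"ty":-11.9,"tz":5.5,"wx":14.9,"wy":0,"wz":0,"hand":0.4}
    - {"tx":10.5,"ty":-11.9,"tz":5.5,"wx":14.9,"wy":0,"wz":0,"hand":0.4}
    - {"tx":10.5,"ty":-11.9,"tz":5.5,"wx":14.9,"wy":0,"wz":0,"hand":0.4}

```text
time_s: 1.42
eef_pos: [486.3, 202.1, 141.9]
orientation: [-168.1, 89.7, -166.9]
wrist_force: [-0.3, 0.1, -0.4]
width: 60.0
```

```bash
python3 -c "
from h import *
print(st());plan((487,201.6,27),1)"
```

```text
{'time_s': np.float64(1.42), 'eef_pos': array([486.28, 202.07, 141.87]), 'orientation': array([-168.07,   89.74, -166.93]), 'wrist_force': array([-0.31,  0.12, -0.36]), 'width': np.float64(60.02), 'joint_pos': array([ 9.6500e+00,  1.2150e+01,  1.0434e+02, -2.0000e-02,  6.3760e+01,
        8.5100e+00])}
t cm [11.49 -0.04  0.12] w deg [ 0.1 -0.3  0.1]
```

>>> carry_out:
  steps:
    - {"tx":6,"ty":0,"tz":0.1,"wx":0,"wy":0,"wz":0,"hand":0.4}
    - {"tx":10,"ty":0,"tz":0.1,"wx":0,"wy":0,"wz":0,"hand":0.4}
    - {"tx":11.4,"ty":0,"tz":0.1,"wx":0,"wy":0,"wz":0,"hand":0.4}
    - {"tx":11.4,"ty":0,"tz":0.1,"wx":0,"wy":0,"wz":0,"hand":0.4}

```text
time_s: 1.92
eef_pos: [487.4, 204.8, 30.6]
orientation: [176.0, 90.0, 177.4]
wrist_force: [-0.5, -0.0, 0.2]
width: 59.9
```

```bash
python3 -c "
from h import *
print(st())
snap('scene','f.png',(190,160,330,290),5)"
```

```text
{'time_s': np.float64(1.92), 'eef_pos': array([487.42, 204.83,  30.59]), 'orientation': array([176.  ,  89.97, 177.39]), 'wrist_force': array([-0.51, -0.02,  0.25]), 'width': np.float64(59.94), 'joint_pos': array([9.9200e+00, 2.3060e+01, 1.0625e+02, 1.0000e-02, 5.0710e+01,
       8.5200e+00])}
```

View pics/f.png

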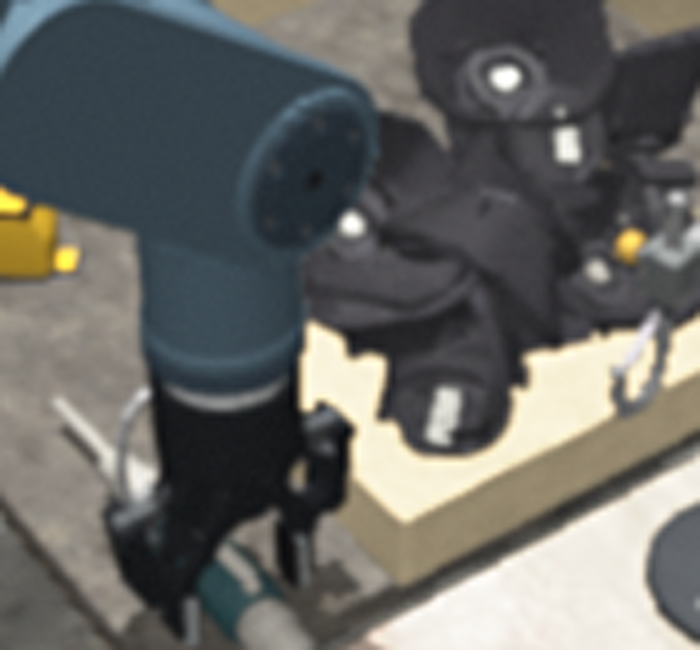

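The fingers straddle the rear of the sleeve, and the bail is clear of the gripper. I'll close now.

>>> carry_out:
  steps:
    - {"tx":0.3,"ty":-0.2,"tz":0,"wx":0,"wy":0,"wz":0,"hand":0.4}
    - {"tx":0.3,"ty":-0.2,"tz":0,"wx":0,"wy":0,"wz":0,"hand":-1}
    - {"tx":0.3,"ty":-0.2,"tz":0,"wx":0,"wy":0,"wz":0,"hand":-1}
    - {"tx":0.3,"ty":-0.2,"tz":0,"wx":0,"wy":0,"wz":0,"hand":-1}
    - {"tx":0.3,"ty":-0.2,"tz":0,"wx":0,"wy":0,"wz":0,"hand":-1}

```text
time_s: 2.6
eef_pos: [488.4, 202.3, 28.5]
orientation: [2.7, 89.9, 4.1]
wrist_force: [-1.9, -0.6, 6.3]
width: 35.1
```

>>> carry_out:
  steps:
    - {"tx":0,"ty":0,"tz":0,"wx":0,"wy":0,"wz":0,"hand":-1}
    - {"tx":0,"ty":0,"tz":0,"wx":0,"wy":0,"wz":0,"hand":-1}
    - {"tx":-2,"ty":0,"tz":0,"wx":0,"wy":0,"wz":0,"hand":-1}
    - {"tx":-4,"ty":0,"tz":0,"wx":0,"wy":0,"wz":0,"hand":-1}
    - {"tx":-4,"ty":0,"tz":0,"wx":0,"wy":0,"wz":0,"hand":-1}

```text
time_s: 3.22
eef_pos: [488.7, 202.4, 68.6]
orientation: [5.4, 89.8, 6.8]
wrist_force: [0.3, -0.0, -2.3]
width: 35.6
```

```bash
python3 -c "
from h import *
print(st(),sensors.sense()['moment'])
plan((400,60,260),-75.5)"
```

```text
{'time_s': np.float64(3.22), 'eef_pos': array([488.7 , 202.38,  68.57]), 'orientation': array([ 5.41, 89.82,  6.76]), 'wrist_force': array([ 0.28, -0.02, -2.31]), 'width': np.float64(35.64), 'joint_pos': array([ 9.6300e+00,  1.8980e+01,  1.0605e+02, -1.0000e-02,  5.4800e+01,
        8.2900e+00])} [-0.23845774 -0.02511666 -0.03422853]
t cm [-19.18 -14.02  -9.14] w deg [76.8  0.1 -0.1]
```

>>> carry_out:
  steps:
    - {"tx":-5,"ty":0,"tz":0,"wx":0,"wy":0,"wz":0,"hand":-1}
    - {"tx":-10,"ty":0,"tz":-2,"wx":0,"wy":0,"wz":0,"hand":-1}
    - {"tx":-15,"ty":-3,"tz":-5,"wx":0,"wy":0,"wz":0,"hand":-1}
    - {"tx":-19,"ty":-6,"tz":-9,"wx":5,"wy":0,"wz":0,"hand":-1}
    - {"tx":-19,"ty":-10,"tz":-9,"wx":13,"wy":0,"wz":0,"hand":-1}

```text
time_s: 3.85
eef_pos: [399.3, 100.1, 259.4]
orientation: [9.7, 89.7, -2.1]
wrist_force: [1.7, -1.8, -3.1]
width: 35.8
```

```bash
python3 -c "
from h import *
print(st())
plan((400,-16,260),-75.5)"
```

```text
{'time_s': np.float64(3.85), 'eef_pos': array([399.29, 100.07, 259.36]), 'orientation': array([ 9.65, 89.74, -2.09]), 'wrist_force': array([ 1.71, -1.82, -3.07]), 'width': np.float64(35.81), 'joint_pos': array([ -2.56, -12.3 , 114.02,   0.  ,  78.01,   9.18])}
t cm [ -0.06 -11.35   2.43] w deg [63.8  0.2 -0.2]
```

>>> carry_out:
  steps:
    - {"tx":0,"ty":-3,"tz":0.6,"wx":10,"wy":0,"wz":0,"hand":-1}
    - {"tx":0,"ty":-6,"tz":1.2,"wx":20,"wy":0,"wz":0,"hand":-1}
    - {"tx":0,"ty":-9,"tz":1.8,"wx":30,"wy":0,"wz":0,"hand":-1}
    - {"tx":0,"ty":-11.3,"tz":2.4,"wx":40,"wy":0,"wz":0,"hand":-1}
    - {"tx":0,"ty":-11.3,"tz":2.4,"wx":50,"wy":0,"wz":0,"hand":-1}

```text
time_s: 4.47
eef_pos: [400.1, -16.7, 256.1]
orientation: [-120.9, 89.9, 176.9]
wrist_force: [0.7, 0.6, -3.7]
width: 35.8
```

```bash
python3 -c "
from h import *
print(st())
# TCP such that seat is 78 ahead along stand x; hook bottom (601,36,221), stop 65 short
u=np.array([np.cos(np.radians(14.5)),np.sin(np.radians(14.5))])
q=np.array([601,36])-u*(77.3+65);print(q)
plan((*q,221+42-76.5),-75.5)"
```

```text
{'time_s': np.float64(4.47), 'eef_pos': array([400.1 , -16.74, 256.09]), 'orientation': array([-120.94,   89.89,  176.92]), 'wrist_force': array([ 0.75,  0.63, -3.72]), 'width': np.float64(35.82), 'joint_pos': array([-1.948e+01, -1.354e+01,  1.154e+02, -3.000e-02,  7.825e+01,
        4.267e+01])}
[4.63232591e+02 3.70925423e-01]
t cm [6.95 6.39 1.44] w deg [13.4 -0.   0.1]
```

>>> carry_out:
  steps:
    - {"tx":3.5,"ty":0,"tz":0,"wx":0,"wy":0,"wz":0,"hand":-1}
    - {"tx":7,"ty":0,"tz":0,"wx":0,"wy":0,"wz":0,"hand":-1}
    - {"tx":7,"ty":2,"tz":0.4,"wx":7,"wy":0,"wz":0,"hand":-1}
    - {"tx":7,"ty":5,"tz":1.2,"wx":13.4,"wy":0,"wz":0,"hand":-1}
    - {"tx":7,"ty":6.4,"tz":1.4,"wx":13.4,"wy":0,"wz":0,"hand":-1}

```text
time_s: 5.1
eef_pos: [464.0, 3.0, 186.2]
orientation: [-118.5, 89.9, 166.5]
wrist_force: [0.2, 1.1, -3.8]
width: 35.7
```

```bash
python3 -c "
from h import *
print(st())
plan((463.2,0.4,186.5),-75.5)
snap('scene','g.png',(230,170,350,270),6.4)
snap('top','g2.png',(270,130,350,230),6)
a=cv2.imread('pics/g.png');b=cv2.imread('pics/g2.png');h=440
r=lambda i:cv2.resize(i,None,fx=h/i.shape[0],fy=h/i.shape[0])
m=np.hstack([r(a)[:,:],r(b)[:,:270]]);print(m.shape);cv2.imwrite('pics/gg.png',m)"
```

```text
{'time_s': np.float64(5.1), 'eef_pos': array([464.  ,   3.01, 186.18]), 'orientation': array([-118.51,   89.9 ,  166.49]), 'wrist_force': array([ 0.2 ,  1.09, -3.79]), 'width': np.float64(35.7), 'joint_pos': array([-14.33,   0.53, 111.41,  -0.  ,  68.17,  60.67])}
t cm [-0.03 -0.15  0.23] w deg [ 0.5 -0.   0.1]
(440, 798, 3)
```

View pics/gg.png

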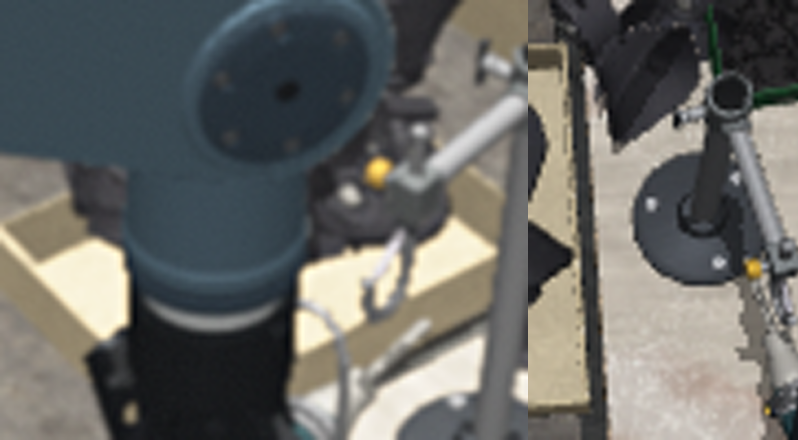

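>>> carry_out:
  steps:
    - {"tx":0,"ty":0.6,"tz":0.2,"wx":0.5,"wy":0,"wz":0,"hand":-1}
    - {"tx":0,"ty":1.2,"tz":0.2,"wx":0.5,"wy":0,"wz":0,"hand":-1}
    - {"tx":0,"ty":1.8,"tz":0.2,"wx":0.5,"wy":0,"wz":0,"hand":-1}
    - {"tx":0,"ty":2.1,"tz":0.2,"wx":0.5,"wy":0,"wz":0,"hand":-1}
    - {"tx":0,"ty":2.1,"tz":0.2,"wx":0.5,"wy":0,"wz":0,"hand":-1}

```text
time_s: 5.82
eef_pos: [484.5, 6.2, 187.3]
orientation: [-58.9, 90.0, -134.5]
wrist_force: [0.2, -0.1, -3.1]
width: 35.7
```

```bash
cat > ov.py <<'E'
from h import *
import sys
def ov(f,hook=(601,36,221),dx=77.3,dz=76.5,yaw=14.5,draw=True):
    s=sensors.sense(); T=np.array(s['eef_pos']); Rt=R.from_euler('xyz',s['orientation'],degrees=True).as_matrix()
    U=np.array([np.cos(np.radians(yaw)),np.sin(np.radians(yaw)),0]);V=np.array([-U[1],U[0],0]);Z=np.array([0,0,1.])
    F=Rt[:,1]; L=Rt[:,2]; seat=T+F*dx-Rt[:,0]*dz
    rel=seat-np.array(hook); print(st()); print('seat',seat.round(1),'rel hook along/lat/up',np.round([rel@U,rel@V,rel[2]],1))
    h=np.linspace(0,np.pi,25); out=[]
    for n,b,k in(('scene',(285,200,345,270),8.5),('top',(310,165,350,235),8.5)):
        x0,y0,x1,y1=b; im=cv2.resize(viewer.snapshot(n)[y0:y1,x0:x1,::-1],None,fx=k,fy=k,interpolation=cv2.INTER_CUBIC); raw=im.copy()
        def pl(P,c): cv2.polylines(im,[((proj(n,P)-[x0,y0]+.5)*k).astype(int)],False,c,1,cv2.LINE_AA)
        pl([seat-20.5*L-Z*50]+[seat-17.5*Z+20.5*(np.sin(t)*Z-np.cos(t)*L) for t in h]+[seat+20.5*L-Z*50],(0,0,255))
        H=np.array(hook,float); pl([H+16*U+Z*56]+[H+16*np.cos(t)*U+Z*(12-16*np.sin(t)) for t in h]+[H-17.5*U+31*Z],(255,0,255))
        out+= [im] if n=='top' else [im]
    m=np.hstack(out);m=cv2.resize(m,None,fx=min(1,800/m.shape[1]),fy=min(1,800/m.shape[1]),interpolation=cv2.INTER_AREA);cv2.imwrite('pics/'+f,m);print(m.shape)
if __name__=='__main__': ov(sys.argv[1])
E
python3 ov.py h1.png
```

```text
{'time_s': np.float64(5.82), 'eef_pos': array([484.54,   6.23, 187.3 ]), 'orientation': array([ -58.93,   90.  , -134.47]), 'wrist_force': array([ 0.23, -0.12, -3.11]), 'width': np.float64(35.72), 'joint_pos': array([-13.33,   3.1 , 108.61,  -0.  ,  68.29,  62.21])}
seat [559.4  25.5 263.8] rel hook along/lat/up [-42.9   0.3  42.8]
(560, 800, 3)
```

View pics/h1.png

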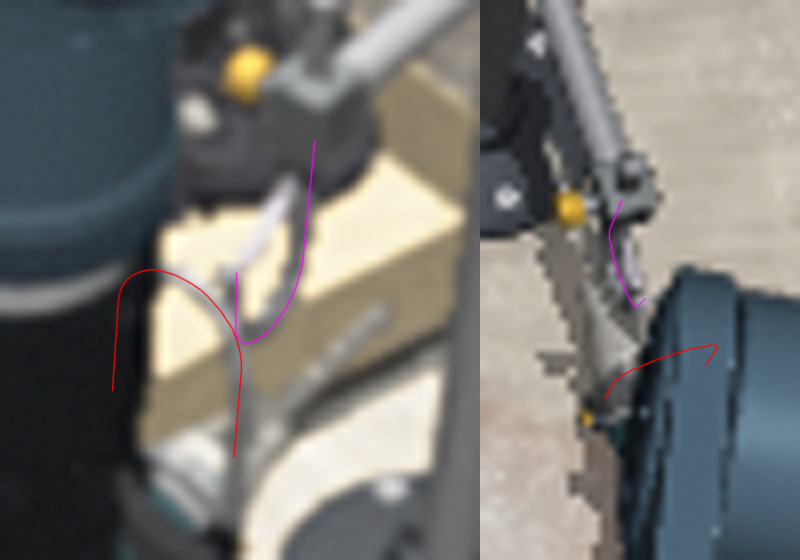

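Both overlays match the picture to within about 1 mm: the bail leg is at (238,380), and the hook shank and bowl run from (303,240) to (250,338). I'll advance over the nose.

>>> carry_out:
  steps:
    - {"tx":0,"ty":1,"tz":0,"wx":0,"wy":0,"wz":0,"hand":-1}
    - {"tx":0,"ty":2,"tz":0,"wx":0,"wy":0,"wz":0,"hand":-1}
    - {"tx":0,"ty":3,"tz":0,"wx":0,"wy":0,"wz":0,"hand":-1}
    - {"tx":0,"ty":3.8,"tz":0,"wx":0,"wy":0,"wz":0,"hand":-1}
    - {"tx":0,"ty":3.8,"tz":0,"wx":0,"wy":0,"wz":0,"hand":-1}

```text
time_s: 6.55
eef_pos: [521.8, 15.8, 187.1]
orientation: [-135.9, 90.0, 148.6]
wrist_force: [-0.2, -0.8, -2.8]
width: 35.7
```

```bash
python3 ov.py h2.png
```

```text
{'time_s': np.float64(6.55), 'eef_pos': array([521.76,  15.84, 187.14]), 'orientation': array([-135.86,   89.99,  148.61]), 'wrist_force': array([-0.23, -0.76, -2.81]), 'width': np.float64(35.72), 'joint_pos': array([-11.3 ,   7.89, 103.39,   0.  ,  68.73,  64.23])}
seat [596.6  35.1 263.6] rel hook along/lat/up [-4.5  0.3 42.6]
(560, 800, 3)
```

View pics/h2.png

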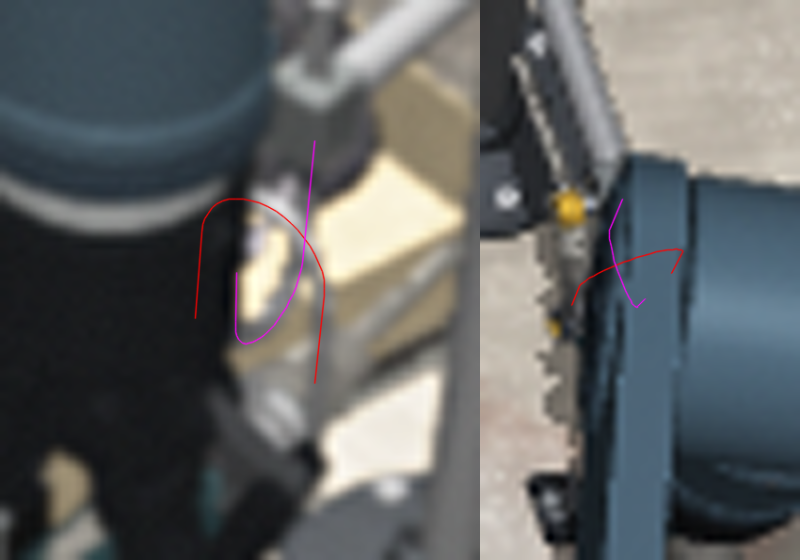

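The bail now loops over the hook, with its right leg at (318,350). I'll press down slowly.

>>> carry_out:
  steps:
    - {"tx":0.4,"ty":0.2,"tz":0,"wx":0,"wy":0,"wz":0,"hand":-1}
    - {"tx":0.8,"ty":0.2,"tz":0,"wx":0,"wy":0,"wz":0,"hand":-1}
    - {"tx":1.2,"ty":0.2,"tz":0,"wx":0,"wy":0,"wz":0,"hand":-1}
    - {"tx":1.6,"ty":0.2,"tz":0,"wx":0,"wy":0,"wz":0,"hand":-1}
    - {"tx":2.0,"ty":0.2,"tz":0,"wx":0,"wy":0,"wz":0,"hand":-1}

```text
time_s: 7.28
eef_pos: [522.8, 16.1, 166.8]
orientation: [-99.9, 90.0, -175.5]
wrist_force: [-2.6, -0.3, 1.7]
width: 35.6
```

```bash
python3 -c "
from ov import ov; ov('x.png')
from h import *
print(sensors.sense()['moment'])"
```

```text
{'time_s': np.float64(7.28), 'eef_pos': array([522.83,  16.08, 166.84]), 'orientation': array([ -99.89,   89.96, -175.46]), 'wrist_force': array([-2.58, -0.26,  1.68]), 'width': np.float64(35.62), 'joint_pos': array([-1.1250e+01,  9.5800e+00,  1.0408e+02, -1.0000e-02,  6.6380e+01,
        6.4320e+01])}
seat [597.7  35.4 243.3] rel hook along/lat/up [-3.3  0.2 22.3]
(560, 800, 3)
[-0.12447886  0.43647183 -0.05246618]
```

The gate is giving about 5 N. I'll continue down.

>>> carry_out:
  steps:
    - {"tx":0.3,"ty":0.1,"tz":0,"wx":0,"wy":0,"wz":0,"hand":-1}
    - {"tx":0.6,"ty":0.1,"tz":0,"wx":0,"wy":0,"wz":0,"hand":-1}
    - {"tx":0.9,"ty":0.1,"tz":0,"wx":0,"wy":0,"wz":0,"hand":-1}
    - {"tx":1.2,"ty":0.1,"tz":0,"wx":0,"wy":0,"wz":0,"hand":-1}
    - {"tx":1.2,"ty":0.1,"tz":0,"wx":0,"wy":0,"wz":0,"hand":-1}

```text
time_s: 8.0
eef_pos: [524.0, 16.6, 154.7]
orientation: [-131.4, 90.0, 153.0]
wrist_force: [-0.1, -0.6, -2.9]
width: 35.7
```

>>> carry_out:
  steps:
    - {"tx":0.2,"ty":0,"tz":0,"wx":0,"wy":0,"wz":0,"hand":-1}
    - {"tx":0.2,"ty":0,"tz":0,"wx":0,"wy":0,"wz":0,"hand":-1}

```text
time_s: 8.25
eef_pos: [524.1, 16.5, 153.1]
orientation: [-139.8, 90.0, 144.6]
wrist_force: [-0.4, 0.1, -3.8]
width: 35.5
```

```bash
python3 -c "
from ov import ov; ov('x.png')
from h import *
print(sensors.sense()['moment'])"
```

```text
{'time_s': np.float64(8.25), 'eef_pos': array([524.13,  16.46, 153.13]), 'orientation': array([-139.83,   89.99,  144.61]), 'wrist_force': array([-0.44,  0.09, -3.83]), 'width': np.float64(35.52), 'joint_pos': array([-11.18,  10.8 , 104.45,   0.  ,  64.76,  64.37])}
seat [599.   35.7 229.6] rel hook along/lat/up [-2.   0.2  8.6]
(560, 800, 3)
[-0.07253933  0.28715955 -0.03400598]
```

The gate force has vanished, so the gate has probably snapped. I'll lower until it touches the bowl.

>>> carry_out:
  steps:
    - {"tx":0.2,"ty":0,"tz":0,"wx":0,"wy":0,"wz":0,"hand":-1}
    - {"tx":0.2,"ty":0,"tz":0,"wx":0,"wy":0,"wz":0,"hand":-1}

```text
time_s: 8.6
eef_pos: [524.0, 16.4, 151.1]
orientation: [-116.4, 90.0, 168.1]
wrist_force: [-0.1, 0.9, -2.7]
width: 35.8
```

>>> carry_out:
  steps:
    - {"tx":0.2,"ty":0,"tz":0,"wx":0,"wy":0,"wz":0,"hand":-1}
    - {"tx":0.2,"ty":0,"tz":0,"wx":0,"wy":0,"wz":0,"hand":-1}

```text
time_s: 8.85
eef_pos: [524.0, 16.4, 149.1]
orientation: [-114.5, 90.0, 169.9]
wrist_force: [0.1, 0.1, -2.6]
width: 35.6
```

>>> carry_out:
  steps:
    - {"tx":0.1,"ty":0,"tz":0,"wx":0,"wy":0,"wz":0,"hand":-1}
    - {"tx":0.1,"ty":0,"tz":0,"wx":0,"wy":0,"wz":0,"hand":-1}

```text
time_s: 9.1
eef_pos: [524.2, 16.4, 148.2]
orientation: [77.0, 90.0, 1.5]
wrist_force: [-0.5, 0.6, -3.7]
width: 35.5
```

>>> carry_out:
  steps:
    - {"tx":0.1,"ty":0,"tz":0,"wx":0,"wy":0,"wz":0,"hand":-1}
    - {"tx":0.1,"ty":0,"tz":0,"wx":0,"wy":0,"wz":0,"hand":-1}

```text
time_s: 9.35
eef_pos: [524.5, 16.4, 147.6]
orientation: [69.6, 89.9, -5.9]
wrist_force: [0.7, 0.6, -2.3]
width: 35.5
```

```bash
python3 -c "
from ov import ov; ov('h3.png')
from h import *
print(sensors.sense()['moment'])"
```

```text
{'time_s': np.float64(9.35), 'eef_pos': array([524.54,  16.39, 147.63]), 'orientation': array([69.65, 89.94, -5.91]), 'wrist_force': array([ 0.67,  0.55, -2.34]), 'width': np.float64(35.54), 'joint_pos': array([-1.1180e+01,  1.1270e+01,  1.0463e+02,  1.0000e-02,  6.4050e+01,
        6.4370e+01])}
seat [599.3  35.7 224.2] rel hook along/lat/up [-1.7  0.1  3.2]
(560, 800, 3)
[-0.03799904  0.03446913  0.04011476]
```

View pics/h3.png

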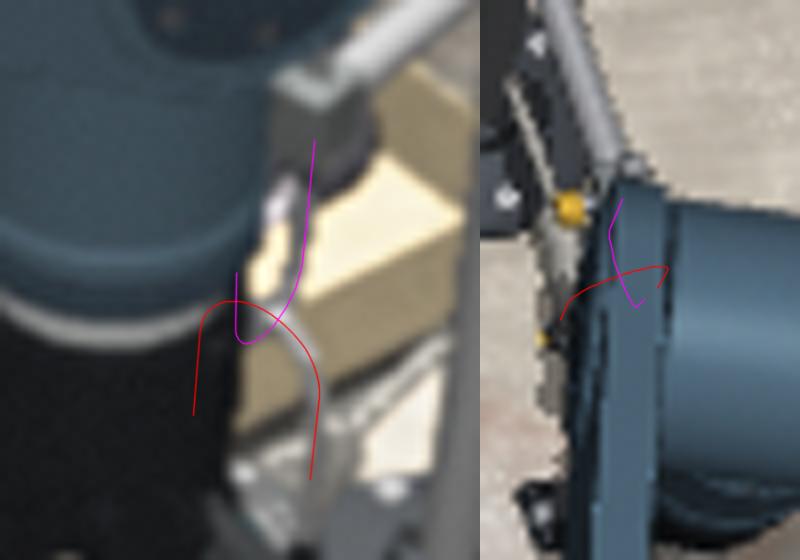

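The bail has reached the bowl (moment changing, TCP lagging). I'll load it gradually.

>>> carry_out:
  steps:
    - {"tx":0.1,"ty":0,"tz":0,"wx":0,"wy":0,"wz":0,"hand":-1}
    - {"tx":0.1,"ty":0,"tz":0,"wx":0,"wy":0,"wz":0,"hand":-1}

```text
time_s: 9.7
eef_pos: [525.0, 16.4, 147.0]
orientation: [72.0, 89.9, -3.5]
wrist_force: [1.3, 0.0, 1.8]
width: 35.7
```

>>> carry_out:
  steps:
    - {"tx":0.1,"ty":0,"tz":0,"wx":0,"wy":0,"wz":0,"hand":-1}
    - {"tx":0.1,"ty":0,"tz":0,"wx":0,"wy":0,"wz":0,"hand":-1}

```text
time_s: 9.95
eef_pos: [525.4, 16.4, 146.4]
orientation: [72.8, 89.8, -2.7]
wrist_force: [1.8, 1.8, 5.3]
width: 35.8
```

```bash
python3 -c "
from h import *
print(st(),sensors.sense()['moment'])"
```

```text
{'time_s': np.float64(9.95), 'eef_pos': array([525.42,  16.41, 146.38]), 'orientation': array([72.84, 89.82, -2.72]), 'wrist_force': array([1.77, 1.78, 5.31]), 'width': np.float64(35.75), 'joint_pos': array([-1.1180e+01,  1.1400e+01,  1.0464e+02,  3.0000e-02,  6.3780e+01,
        6.4360e+01])} [ 0.24828292 -0.49988372  0.09354958]
```

>>> carry_out:
  steps:
    - {"tx":0.1,"ty":0,"tz":0,"wx":0,"wy":0,"wz":0,"hand":-1}
    - {"tx":0.1,"ty":0,"tz":0,"wx":0,"wy":0,"wz":0,"hand":-1}
    - {"tx":0.1,"ty":0,"tz":0,"wx":0,"wy":0,"wz":0,"hand":-1}

```text
time_s: 10.32
eef_pos: [525.9, 16.4, 145.9]
orientation: [72.4, 89.7, -3.2]
wrist_force: [1.4, 2.3, 8.0]
width: 35.4
```

>>> carry_out:
  steps:
    - {"tx":0,"ty":0,"tz":0,"wx":0,"wy":0,"wz":0,"hand":-1}
    - {"tx":0,"ty":0,"tz":0,"wx":0,"wy":0,"wz":0,"hand":-1}

```text
time_s: 10.58
eef_pos: [525.9, 16.4, 145.9]
orientation: [71.9, 89.7, -3.7]
wrist_force: [2.0, 1.7, 7.6]
width: 35.3
```

```bash
python3 -c "
from h import *
print(st(),sensors.sense()['moment'])"
```

```text
{'time_s': np.float64(10.58), 'eef_pos': array([525.91,  16.39, 145.92]), 'orientation': array([71.88, 89.74, -3.67]), 'wrist_force': array([2.01, 1.71, 7.64]), 'width': np.float64(35.34), 'joint_pos': array([-1.1170e+01,  1.1450e+01,  1.0464e+02,  4.0000e-02,  6.3660e+01,
        6.4360e+01])} [ 0.38696594 -0.62449312  0.10795926]
```

>>> carry_out:
  steps:
    - {"tx":0.05,"ty":0,"tz":0,"wx":0,"wy":0,"wz":0,"hand":-1}
    - {"tx":0.05,"ty":0,"tz":0,"wx":0,"wy":0,"wz":0,"hand":-1}
    - {"tx":0.05,"ty":0,"tz":0,"wx":0,"wy":0,"wz":0,"hand":-1}
    - {"tx":0.05,"ty":0,"tz":0,"wx":0,"wy":0,"wz":0,"hand":-1}
    - {"tx":0.05,"ty":0,"tz":0,"wx":0,"wy":0,"wz":0,"hand":-1}

```text
time_s: 11.2
eef_pos: [526.2, 16.4, 145.7]
orientation: [72.2, 89.7, -3.4]
wrist_force: [1.4, 2.1, 7.5]
width: 35.8
```

>>> carry_out:
  steps:
    - {"tx":0,"ty":0,"tz":0,"wx":0,"wy":0,"wz":0,"hand":-1}
    - {"tx":0,"ty":0,"tz":0,"wx":0,"wy":0,"wz":0,"hand":-1}

```text
time_s: 11.45
eef_pos: [526.1, 16.4, 145.7]
orientation: [72.6, 89.7, -2.9]
wrist_force: [1.5, 1.9, 9.2]
width: 35.8
```

The pull of about 11 to 12 N at the hook was held for over a second. I'll unload to about the tool's own weight, then open gently.

>>> carry_out:
  steps:
    - {"tx":-0.1,"ty":0,"tz":0,"wx":0,"wy":0,"wz":0,"hand":-1}
    - {"tx":-0.2,"ty":0,"tz":0,"wx":0,"wy":0,"wz":0,"hand":-1}
    - {"tx":-0.24,"ty":0,"tz":0,"wx":0,"wy":0,"wz":0,"hand":-1}
    - {"tx":-0.24,"ty":0,"tz":0,"wx":0,"wy":0,"wz":0,"hand":-1}

```text
time_s: 11.95
eef_pos: [525.0, 16.4, 146.8]
orientation: [71.2, 89.9, -4.3]
wrist_force: [3.4, 1.0, 5.6]
width: 35.4
```

```bash
python3 -c "
from h import *
print(st(),sensors.sense()['moment'])"
```

```text
{'time_s': np.float64(11.95), 'eef_pos': array([524.96,  16.36, 146.77]), 'orientation': array([71.24, 89.88, -4.32]), 'wrist_force': array([3.41, 0.99, 5.58]), 'width': np.float64(35.4), 'joint_pos': array([-1.1180e+01,  1.1350e+01,  1.0464e+02,  2.0000e-02,  6.3890e+01,
        6.4370e+01])} [ 0.26038445 -0.6186504   0.08008255]
```

>>> carry_out:
  steps:
    - {"tx":-0.1,"ty":-0.03,"tz":0,"wx":0,"wy":0,"wz":0,"hand":-1}
    - {"tx":-0.13,"ty":-0.03,"tz":0,"wx":0,"wy":0,"wz":0,"hand":-1}
    - {"tx":-0.13,"ty":-0.03,"tz":0,"wx":0,"wy":0,"wz":0,"hand":-1}

```text
time_s: 12.32
eef_pos: [524.1, 16.3, 147.5]
orientation: [69.9, 90.0, -5.6]
wrist_force: [3.9, 1.1, 3.0]
width: 35.9
```

```bash
python3 -c "
from h import *
print(st(),sensors.sense()['moment'])"
```

```text
{'time_s': np.float64(12.32), 'eef_pos': array([524.1 ,  16.29, 147.53]), 'orientation': array([69.93, 89.97, -5.64]), 'wrist_force': array([3.94, 1.12, 3.04]), 'width': np.float64(35.9), 'joint_pos': array([-11.2 ,  11.24, 104.68,   0.  ,  64.05,  64.36])} [ 0.15799558 -0.57373185  0.01198802]
```

>>> carry_out:
  steps:
    - {"tx":-0.1,"ty":0.1,"tz":0,"wx":0,"wy":0,"wz":0,"hand":-1}
    - {"tx":-0.1,"ty":0.2,"tz":0,"wx":0,"wy":0,"wz":0,"hand":-1}
    - {"tx":-0.1,"ty":0.2,"tz":0,"wx":0,"wy":0,"wz":0,"hand":-1}

```text
time_s: 12.7
eef_pos: [524.6, 16.9, 147.5]
orientation: [-109.5, 89.8, 174.9]
wrist_force: [-0.5, 0.2, -1.4]
width: 35.5
```

```bash
python3 -c "
from h import *
print(st(),sensors.sense()['moment'])"
```

```text
{'time_s': np.float64(12.7), 'eef_pos': array([524.6 ,  16.93, 147.52]), 'orientation': array([-109.5 ,   89.82,  174.95]), 'wrist_force': array([-0.45,  0.21, -1.39]), 'width': np.float64(35.46), 'joint_pos': array([-1.1110e+01,  1.1430e+01,  1.0445e+02, -2.0000e-02,  6.4300e+01,
        6.4450e+01])} [-0.0556297   0.11413466  0.02787171]
```

>>> carry_out:
  steps:
    - {"tx":0,"ty":0,"tz":0,"wx":0,"wy":0,"wz":0,"hand":-0.1}
    - {"tx":0,"ty":0,"tz":0,"wx":0,"wy":0,"wz":0,"hand":0}
    - {"tx":0,"ty":0,"tz":0,"wx":0,"wy":0,"wz":0,"hand":0.2}
    - {"tx":0,"ty":0,"tz":0,"wx":0,"wy":0,"wz":0,"hand":0.5}
    - {"tx":0,"ty":0,"tz":0,"wx":0,"wy":0,"wz":0,"hand":0.5}

```text
time_s: 13.32
eef_pos: [525.8, 16.8, 148.5]
orientation: [35.1, 90.0, -40.4]
wrist_force: [0.8, -0.2, 0.1]
width: 63.9
```

>>> carry_out:
  steps:
    - {"tx":-1,"ty":-0.1,"tz":0,"wx":0,"wy":0,"wz":0,"hand":0.5}
    - {"tx":-3,"ty":-0.5,"tz":0,"wx":0,"wy":0,"wz":0,"hand":0.5}
    - {"tx":-5,"ty":-1,"tz":0,"wx":0,"wy":0,"wz":0,"hand":0.5}
    - {"tx":-8,"ty":-3,"tz":0,"wx":0,"wy":0,"wz":0,"hand":0.5}
    - {"tx":-11,"ty":-5,"tz":0,"wx":0,"wy":0,"wz":0,"hand":0.5}

```text
time_s: 13.95
eef_pos: [476.8, 4.3, 260.0]
orientation: [54.7, 90.0, -20.9]
wrist_force: [-0.1, -0.1, 0.3]
width: 64.2
```

>>> carry_out:
  steps:
    - {"tx":-3,"ty":-4,"tz":0,"wx":0,"wy":0,"wz":0,"hand":0.5}
    - {"tx":-5,"ty":-9,"tz":0,"wx":0,"wy":0,"wz":0,"hand":0.5}
    - {"tx":-5,"ty":-14,"tz":0,"wx":0,"wy":0,"wz":0,"hand":0.5}
    - {"tx":-5,"ty":-14,"tz":0,"wx":0,"wy":0,"wz":0,"hand":0.5}
    - {"tx":-5,"ty":-14,"tz":0,"wx":0,"wy":0,"wz":0,"hand":0.5}

```text
time_s: 14.58
eef_pos: [342.3, -30.7, 309.3]
orientation: [56.5, 89.9, -19.1]
wrist_force: [0.9, -0.2, 0.5]
width: 63.8
```

```bash
python3 -c "
from h import *
print(st())
f=lambda:cv2.cvtColor(viewer.snapshot('scene'),cv2.COLOR_RGB2GRAY).astype(int)
snap('scene','z.png',(250,170,360,280),5.4)
p=f()
for i in range(10):
  q=f();print(abs(q-p)[200:270,285:345].max(),end=' ');p=q"
```

```text
{'time_s': np.float64(14.58), 'eef_pos': array([342.27, -30.72, 309.3 ]), 'orientation': array([ 56.54,  89.87, -19.06]), 'wrist_force': array([ 0.93, -0.16,  0.53]), 'width': np.float64(63.75), 'joint_pos': array([-2.5190e+01, -2.5500e+01,  1.1776e+02,  1.0000e-02,  8.7610e+01,
        5.0410e+01])}
4 4 4 4 4 4 4 4 4 4
```

View pics/z.png

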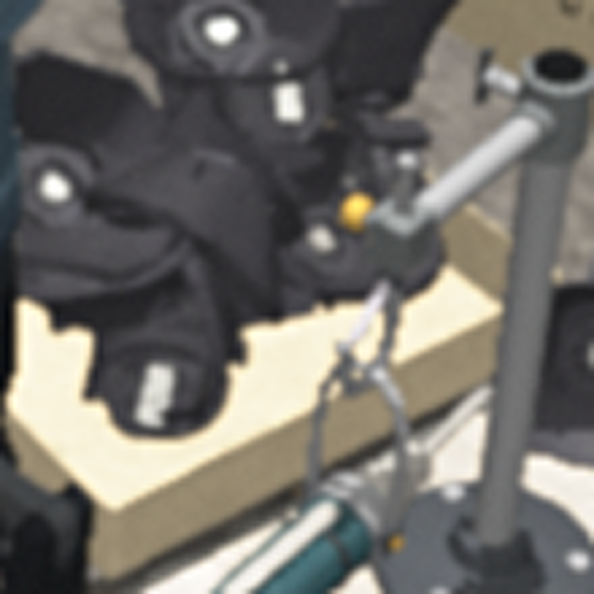

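The driver hangs level in the hook bowl, with the bail top at (355,375). The bright gate runs from the shank at (385,290) to the nose at (345,345), so it is shut. I'll wait a little so any swing dies out, then compare frames.

```bash
python3 -c "
from h import *
np.save('p.npy',viewer.snapshot('scene').astype(int))"
```

>>> carry_out:
  steps:
    - {"tx":0,"ty":0,"tz":0,"wx":0,"wy":0,"wz":0,"hand":0.5}
    - {"tx":0,"ty":0,"tz":0,"wx":0,"wy":0,"wz":0,"hand":0.5}
    - {"tx":0,"ty":0,"tz":0,"wx":0,"wy":0,"wz":0,"hand":0.5}
    - {"tx":0,"ty":0,"tz":0,"wx":0,"wy":0,"wz":0,"hand":0.5}
    - {"tx":0,"ty":0,"tz":0,"wx":0,"wy":0,"wz":0,"hand":0.5}

```text
time_s: 15.85
eef_pos: [341.8, -30.6, 308.5]
orientation: [53.3, 90.0, -22.2]
wrist_force: [0.3, -0.1, -0.1]
width: 63.9
```

>>> carry_out:
  steps:
    - {"tx":0,"ty":0,"tz":0,"wx":0,"wy":0,"wz":0,"hand":0.5}
    - {"tx":0,"ty":0,"tz":0,"wx":0,"wy":0,"wz":0,"hand":0.5}
    - {"tx":0,"ty":0,"tz":0,"wx":0,"wy":0,"wz":0,"hand":0.5}
    - {"tx":0,"ty":0,"tz":0,"wx":0,"wy":0,"wz":0,"hand":0.5}
    - {"tx":0,"ty":0,"tz":0,"wx":0,"wy":0,"wz":0,"hand":0.5}

```text
time_s: 16.48
eef_pos: [341.8, -30.6, 308.5]
orientation: [-93.8, 90.0, -169.4]
wrist_force: [-0.5, 0.0, 0.0]
width: 63.9
```

```bash
python3 -c "
from h import *
q=viewer.snapshot('scene').astype(int);d=abs(q-np.load('p.npy')).max(2)
print(st()['time_s'],d[200:310,280:345].max(),d[170:200,340:].max())
sign_off()"
```

```text
16.52 4 5
the job is handed in; nothing more can be done
```

The air screwdriver is hanging by its bail on the snap hook, and I handed the job in at 16.5 s. I gripped it by the sleeve, pressed the bail past the gate into the bowl, pulled it down, unloaded it and let go.

- **Pull test:** the wrist force put the hook load at roughly 11–12 N for over a second. It wavers by about 1 N, so this is an estimate and not a reading at the hook.
- **Gate:** I couldn't read its joint. It resisted with about 5 N and then let go as the bail went in, and the last picture shows it shut above the bail.
- **Hanging still:** frames about 1.3 s apart differed only by image noise around the tool, and it looked level. The gripper was well clear of everything, with no force on the wrist.
- **Other items on the bench:** the arm never went near them. I took no separate measurement of their positions at the end.
- **Mismatch:** the hook's bowl turned out about 1–2 mm higher than the 221 mm I estimated from the images. I found the true height by feel while lowering.

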